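# Seat a glass sheet in the marking jig

## Task

Draw the ribbed green glass sheet out of the stock rack and lay it flat on the bench; then take it up again, tilt its clipped end in under the jig's overhanging lip and level it down until it lies flat on the jig's floor between lip and end stop. Let go of it, and leave the jar, the marker pen and the brown tile where they are.

Things in the scene. Friction and masses are not known exactly. Their poses are not given: they have to be found in the camera images.
- sheet_center (a point): Centre (half-way up) of the loose green glass sheet, 150 long (x) x 60 wide (y) x 12 mm thick (z), 0.26 kg (+-20 %). At its -x end (nose) both corners are clipped at 45 degrees, 15 mm each; its +x end (tail) is square. x: nose to tail, z up. It starts flat in the rack's slot, 65 mm of the nose end sticking out, underside 15 mm above the bench.
- sheet_nose (a point): Middle of the sheet's clipped end face, half-way up (75 mm from the centre along the sheet's -x). Same axes as the sheet.
- sheet_tail (a point): Middle of the sheet's square end face, half-way up (75 mm from the centre along +x). Same axes.
- jig: Fixed wooden marking jig. Origin on the bench under the cavity's centre; x from lip end to stop end. In its frame, mm: floor at z = 14, cavity from back wall x = -77 to end stop x = 77. The seated sheet's centre is at x = 0, y = 0, z = 20, tail to +x, with 2 to 2.5 clearance all round. From x = 12 to 77 no side walls and the floor only 44 wide: room for fingers beside the sheet down to the bench.
- jig_lip (a point): Middle of the lower edge of the jig's overhanging lip (jig frame x = -57, z = 36 mm), jig's axes. The lip covers the cavity's last 20 mm, 22 mm above its floor, and is 8 mm thick. Side walls at |y| = 32.5 to 56, top z = 36, run from x = -97 to 12 (jig frame). The inner corners under the lip are filled at 45 degrees, so only the sheet's clipped end goes fully home.
- jig_stop (a point): Middle of the inner top edge of the jig's low end stop (jig frame x = 77, z = 24 mm: 10 mm above the floor), jig's axes. The stop is 12 mm thick and 44 mm wide.
- rack: Fixed plywood stock rack with a covered slot open at its -x end. Origin on the bench under its centre, x into the slot. In its frame, mm: outside x = -46 to 51, |y| < 46; slot floor z = 15, slot 68 wide, 22 high; roof and fixed spare glass up to z = 59; a 44 wide tongue of the floor reaches out to x = -72. The sheet starts centred near x = -36, tail near 39 (slot's back at 43).
- rack_mouth (a point): Middle of the rack's slot opening (x = -46, z = 21 mm in the rack's frame). Same axes as the rack.
- jar: Bystander: loose screw-top jar, 64 mm across, 85 mm high, upright on the bench beyond the work. Origin at the centre of its underside.
- marker: Bystander: loose marker pen lying on the bench, 140 mm long (x), 16 mm wide, white with a black cap. Origin under its middle.
- tile: Bystander: loose brown (dark amber) glass tile, 90 x 90 x 10 mm, flat on the bench. Origin under its centre.
Things that resemble listed ones, but are neither listed nor needed, are in the scene too. There is more than one size of the part that bears sheet_center; the job needs the smaller.

How it is judged:
By the outcome, as a careful person would: the job done as asked, in the order asked, and still so for the second after the job is handed in, with the robot touching nothing.
It also fails if it takes over 59 s, if anything falls off the work surface, if the arm or the gripper's body presses on something with over 40 N, if the wrist force passes 120 N, or if a joint passes its speed limit or range.

## Robot

A 6-joint arm with a two-finger parallel gripper is mounted at the origin on the work surface. World frame = base frame: x ahead of the robot, y to its left, z up, the work surface at z = 0. Lengths are in m, angles in rad, forces in N, time in s.
With the tool pointing down it reaches from about 0.2 to 0.875 m from the base axis. Payload 3.4 kg.
Tool frame: the origin (TCP) lies at the very end of the fingers, on their centre line; the grasp point (between the pads) lies manip.hold_point_z behind it (manip.hold_point_z is the distance from the TCP to the grasp point, in m); z points along the fingers, y is the line along which they close (so a half turn about z gives the same grasp; the last joint's range is limited). The gripper opens to 94 mm and grips with 3 to 60 N. Pads are 16 mm wide; open, the fingers measure 119 mm over their backs; the gripper's body (75 mm by 177 mm) begins 78 mm behind the grasp point.
Start: joints at [1.125, 0.276, 1.505, -0, 1.361, -0.121], TCP at [0.184, 0.545, 0.205] pointing down, gripper open.
Joint ranges: [-2.89, 2.89], [-0.75, 2.08], [0.22, 2.7], [-1.18, 4.32], [0.11, 2.71], [-2.7, 2.7]. Speed limits (rad/s): [2.57, 2.57, 3.14, 3.14, 3.14, 3.14].

## Interface

Orientations are given as a unit quaternion [x, y, z, w].
In Python, from plant import manip, eyes gives the robot as it stands.
- The arm moves only by the tool servo_tool, never from a script. Its argument "moves" is a list of rows, each an object with "grip": the finger opening in mm, from 0 to 94; "delta_pos": the shift along the tool's x, y, z in units of 60 mm (1.0 is 60 mm), a list of three; "turn": the turn, a rotation vector about the tool's x, y, z in rad, a list of three. A call has 1 to 5 rows; each row shifts and turns the commanded pose from where the row before left it, along the tool's axes as they then stand; what a row does not reach is not made up. A row lasts 1/8 s, in which the tool goes at most 62.5 mm and 10.7 degrees, less where a joint would pass 70% of its speed; a pose out of reach is approached as far as the arm can. A call is refused whole if a number of a shift passes 1 or a number of a turn 0.188, either way. A call with a gripper value outside its range is refused whole. The fingers move at their own pace and stop on an object; "force" is the grip in N (left out, the last holds). Time passes only in rows, so rows that do not move let the fingers close. It gives the time, the measured TCP pose, the force, the opening and the grip force at its end, in the units of the state.
- manip.sense(): the state, without advancing time (a new reading comes with each control period).
- eyes.snapshot(name): name is "scene" or "top" or "wrist"; returns (picture, depth): 420x560x3 uint8, blue, green, red; 420x560 float32, m along the optical axis (not along the pixel's ray), 0 where there is no reading.
- eyes.get_calibration(name): a dict with "fovy" (degrees; the focal length in pixels is half the picture's height over the tangent of half this angle, whatever the lens; pixels are square), "cx", "cy" (the principal point, pixels), "D" ([k1, k2, p1, p2, k3] as OpenCV has them; the pictures are not rectified), "extrinsics" (4x4, takes a point from world to camera coordinates); the wrist camera has in their place "mount" (4x4, takes a point from camera to tool coordinates, whose origin is the TCP and whose axes are the flange's). Camera axes: x right, y up, looking along -z (the intrinsics and any distortion apply to the point x, -y, -z); pixel columns grow to the right and rows downward; lengths in m; the calibration is good to about 2 mm. A picture is of the moment at which its call begins: read the wrist's pose just before it. get_calibration takes no time and is no camera call.
- manip.sign_off(): hands the job in; it is judged then, once.
The state is a dict: "clock": time; "joint_pos": joint angles; "joint_velocities": joint speeds; "joint_efforts": joint torques, N m; "tcp_pos": TCP position; "tool_rot": TCP orientation; "contact_force": force on the tool from outside, world axes, zero at the start; "ft_torque": the same for the moment, N m; "opening": finger opening in m; "gripper_force": force on a finger pad.
Only numpy, scipy, OpenCV 4.12 (cv2) and the standard library are available. Lean on these libraries where they do the work, as an engineer would, in place of code of your own. Each camera call takes 0.05 s, during which the arm holds its last target. There are 200 camera calls.

## Working session

There is one attempt and no reset: what is moved stays moved. The work goes in short steps, Python scripts to look and compute and a tool call to move; the robot and the scene stay as the last step left them, time stands still between calls to the robot, and variables do not carry over. Pictures are saved under pics/ and viewed, at most 10 in all, crops included, and the job is handed in when it is done.

Besides the shell and the picture viewer there is one more tool, called after "Request:" as name(argument=value, ...) on one line, values as JSON. servo_tool: Moves the arm, as the interface text tells. Its arguments: {"type":"object","properties":{"moves":{"type":"array"},"force":{"type":"number"}},"required":["moves"]}

```bash
mkdir -p pics; ls; cat > h.py <<'E'
import numpy as np, cv2
from plant import manip, eyes
from scipy.spatial.transform import Rotation as R
def K(c):
    f=210/np.tan(np.radians(c["fovy"])/2); return np.array([[f,0,c["cx"]],[0,f,c["cy"]],[0,0,1.]]),np.array(c["D"],float)
def cam2world(name,s=None):
    c=eyes.get_calibration(name)
    if "extrinsics" in c: return np.linalg.inv(np.array(c["extrinsics"]))
    T=np.eye(4);T[:3,:3]=R.from_quat(s["tool_rot"]).as_matrix();T[:3,3]=s["tcp_pos"]
    return T@np.array(c["mount"])
def rays(name,px,T):
    k,D=K(eyes.get_calibration(name))
    u=cv2.undistortPoints(np.array(px,float).reshape(-1,1,2),k,D).reshape(-1,2)
    d=np.c_[u[:,0],-u[:,1],-np.ones(len(u))]@T[:3,:3].T
    return T[:3,3],d
def onplane(name,px,z,T):
    o,d=rays(name,px,T); return o+d*((z-o[2])/d[:,2])[:,None]
def bydepth(name,px,dep,T):
    o,d=rays(name,px,T); z=np.array([dep[int(round(v)),int(round(u))] for u,v in px]); return o+d*z[:,None]
E
python3 - <<'E'
from h import *
s=manip.sense();print(s, manip.hold_point_z)
for n in("scene","top"):
    p,d=eyes.snapshot(n);cv2.imwrite(f"pics/{n}0.png",p);np.savez(f"{n}0.npz",p=p,d=d);c=eyes.get_calibration(n);print(n,c["fovy"],c["cx"],c["cy"],c["D"],np.round(cam2world(n),3).tolist())
print(eyes.get_calibration("wrist"))
E
```

```text
pics
{'clock': 0.0, 'joint_pos': array([ 1.12501262e+00,  2.76574465e-01,  1.50607443e+00,  7.71051466e-06,
        1.36065011e+00, -1.21004151e-01]), 'joint_velocities': array([ 0.00130389,  0.000481  ,  0.00092288,  0.00069684, -0.00170862,
        0.00038112]), 'joint_efforts': array([-9.63979829e-06, -4.04585159e+01, -2.37232429e+01,  7.00285030e-02,
        3.42823262e-02, -1.38687537e-04]), 'tcp_pos': array([0.18325846, 0.54445988, 0.20463981]), 'tool_rot': array([ 1.61677742e-01,  9.86843240e-01, -8.18094403e-04, -2.42182045e-04]), 'contact_force': array([-0.21672662, -0.8927763 ,  0.02408894]), 'ft_torque': array([ 0.00479716,  0.00894015, -0.03110872]), 'gripper_force': 0.0, 'opening': 0.09406960646324823} 0.0188
scene 54.16812639680177 279.8216412099754 203.01130352735834 [-0.03691299  0.          0.          0.          0.        ] [[-0.321, -0.794, 0.516, 1.102], [0.947, -0.263, 0.185, 0.215], [-0.012, 0.548, 0.836, 0.973], [0.0, 0.0, 0.0, 1.0]]
top 49.04414294225997 276.2101910295141 215.44871439734584 [-0.1190509  0.         0.         0.         0.       ] [[0.046, 0.976, -0.211, 0.302], [-0.999, 0.046, -0.007, -0.002], [0.003, 0.211, 0.977, 1.204], [0.0, 0.0, 0.0, 1.0]]
{'fovy': 59.6608296934364, 'cx': 275.5057829844158, 'cy': 217.30026704703852, 'D': array([-0.01427375,  0.        ,  0.        ,  0.        ,  0.        ]), 'mount': array([[-3.13605566e-04,  9.63496580e-01,  2.67720454e-01,
         7.89825423e-02],
       [ 9.99999915e-01,  2.30606925e-04,  3.41462726e-04,
         2.55904824e-04],
       [ 2.67259978e-04,  2.67720538e-01, -9.63496571e-01,
        -1.77832001e-01],
       [ 0.00000000e+00,  0.00000000e+00,  0.00000000e+00,
         1.00000000e+00]])}
```

View pics/top0.png

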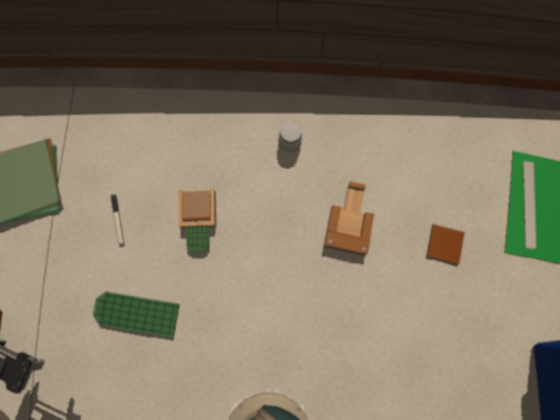

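View pics/scene0.png

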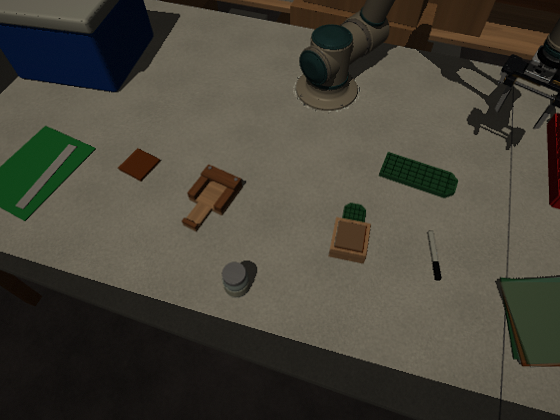

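The top picture shows two ribbed green sheets. One is flat on the bench at (137,315) and is about 80 px (~0.2 m) long. The other sticks out of the rack (197,208) at (198,240). The jig is at (350,230) with its lip towards the robot and its stop at (355,186). The tile is at (446,245), the pen at (117,218) and the jar at (290,135). The sheet in the rack fits the description, and I'll confirm that in a crop with sizes.

```bash
python3 - <<'E'
from h import *
z=np.load("top0.npz");p,d=z["p"],z["d"];T=cam2world("top")
hsv=cv2.cvtColor(p,cv2.COLOR_BGR2HSV)
m=cv2.inRange(hsv,(45,60,20),(90,255,140));m=cv2.morphologyEx(m,cv2.MORPH_CLOSE,np.ones((5,5)))
for c in cv2.findContours(m,0,2)[0]:
    if cv2.contourArea(c)<150: continue
    r=cv2.minAreaRect(c);b=cv2.boxPoints(r);w=onplane("top",b,0.02 if r[0][1]<280 else .012,T)
    print("green",np.round(r[0]),np.round(w,3).tolist(),np.round(np.linalg.norm(np.diff(w[:3],axis=0),axis=1),3))
m=cv2.inRange(hsv,(3,80,60),(20,220,255));m=cv2.morphologyEx(m,cv2.MORPH_CLOSE,np.ones((5,5)))
for c in cv2.findContours(m,0,2)[0]:
    if cv2.contourArea(c)<300 : continue
    r=cv2.minAreaRect(c);b=cv2.boxPoints(r)
    print("wood",np.round(r[0]),np.round(onplane("top",b,.03,T),3).tolist())
px=[(197,206),(330,215),(368,240),(340,243),(352,195),(356,186),(349,220),(198,240),(137,315)]
print(np.round(bydepth("top",px,d,T),3).tolist())
cv2.imwrite("pics/crop0.png",cv2.resize(p[170:350,80:400],None,fx=2.5,fy=2.5,interpolation=3))
E
```

```text
green [135. 314.] [[0.25, 0.47, 0.012], [0.337, 0.464, 0.012], [0.315, 0.247, 0.012], [0.23, 0.255, 0.012]] [0.087 0.218]
green [197. 239.] [[0.515, 0.241, 0.02], [0.518, 0.183, 0.02], [0.454, 0.179, 0.02], [0.451, 0.236, 0.02]] [0.058 0.063]
green [ 29. 215.] [[0.513, 0.768, 0.02], [0.559, 0.602, 0.02], [0.539, 0.594, 0.02], [0.493, 0.76, 0.02]] [0.172 0.021]
green [536. 207.] [[0.468, -0.606, 0.02], [0.774, -0.652, 0.02], [0.773, -0.824, 0.02], [0.461, -0.767, 0.02]] [0.31  0.172]
wood [446. 244.] [[0.464, -0.383, 0.03], [0.553, -0.407, 0.03], [0.534, -0.501, 0.03], [0.445, -0.475, 0.03]]
wood [196. 208.] [[0.614, 0.273, 0.03], [0.622, 0.173, 0.03], [0.517, 0.161, 0.03], [0.509, 0.26, 0.03]]
wood [352. 217.] [[0.476, -0.119, 0.03], [0.664, -0.149, 0.03], [0.647, -0.267, 0.03], [0.459, -0.233, 0.03]]
[[0.563, 0.209, 0.061], [0.564, -0.135, 0.021], [0.498, -0.232, 0.044], [0.488, -0.16, 0.042], [0.623, -0.194, 0.015], [0.647, -0.204, 0.021], [0.555, -0.187, 0.013], [0.302, -0.002, 1.204], [0.281, 0.349, 0.02]]
```

View pics/crop0.png

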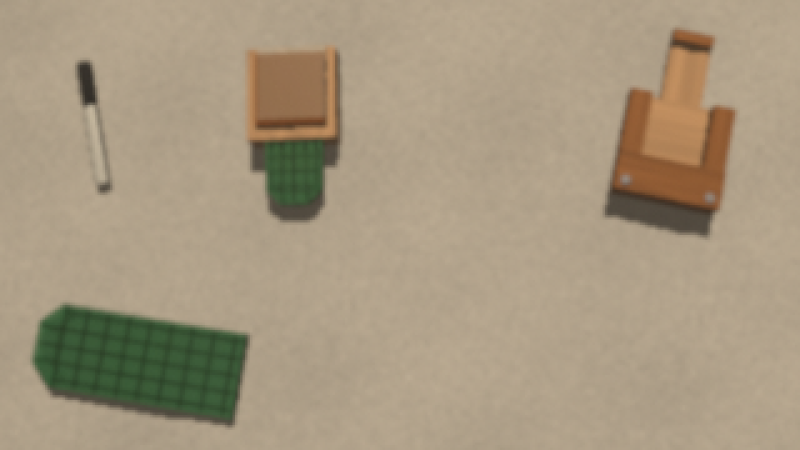

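The flat sheet measures 87 x 218 mm, so it is the larger decoy. The one in the rack is 58 mm wide with 63 mm showing, which is the sheet I need. Next I'll move the wrist camera above the mouth.

```bash
cat >> h.py <<'E'
def goalR(yaw,pitch=0):
    # tool x=-X, y=Y, z=-Z of sheet frame; pitch>0 = nose (-X) down
    return R.from_euler("ZY",[yaw,-pitch],degrees=True)*R.from_matrix(np.diag([-1.,1,-1]))
def rel(pos,yaw,pitch=0,s=None):
    s=s or manip.sense();c=R.from_quat(s["tool_rot"]);g=goalR(yaw,pitch)
    print("t",round(s["clock"],2),"at",np.round(s["tcp_pos"],4),"dpos(60mm)",np.round(c.inv().apply(np.array(pos)-s["tcp_pos"])/.06,3),"turn",np.round((c.inv()*g).as_rotvec(),3),"F",np.round(s["contact_force"],1),"open",round(s["opening"],4))
E
python3 -c "
from h import *
rel((.47,.21,.16),4)"
```

```text
t 0.1 at [0.1833 0.5445 0.2047] dpos(60mm) [-6.308 -3.758  0.75 ] turn [-0.002 -0.    -0.395] F [-0.6 -0.4 -0.3] open 0.0942
```

Request:
servo_tool(moves=[{"grip":94,"delta_pos":[-0.9,-0.54,0.1],"turn":[0,0,0]},{"grip":94,"delta_pos":[-0.9,-0.54,0.1],"turn":[0,0,0]},{"grip":94,"delta_pos":[-0.9,-0.54,0.1],"turn":[0,0,0]},{"grip":94,"delta_pos":[-0.9,-0.54,0.1],"turn":[0,0,0]},{"grip":94,"delta_pos":[-0.9,-0.54,0.1],"turn":[0,0,0]}])

```text
clock: 0.72
tcp_pos: [0.3861, 0.3065, 0.1755]
tool_rot: [0.162, 0.987, 0.0, 0.0]
contact_force: [1.2, 0.7, -0.1]
opening: 0.0942
gripper_force: 0.0
```

Request:
servo_tool(moves=[{"grip":94,"delta_pos":[-0.9,-0.54,0.1],"turn":[0,0,0]},{"grip":94,"delta_pos":[-0.9,-0.54,0.1],"turn":[0,0,0]},{"grip":94,"delta_pos":[0,0,0],"turn":[0,0,-0.18]},{"grip":94,"delta_pos":[0,0,0],"turn":[0,0,-0.18]},{"grip":94,"delta_pos":[0,0,0],"turn":[0,0,-0.035]}])

```text
clock: 1.35
tcp_pos: [0.4658, 0.213, 0.1636]
tool_rot: [-0.035, 0.999, -0.0, -0.0]
contact_force: [-0.0, -0.6, 0.3]
opening: 0.0938
gripper_force: 0.0
```

Request:
servo_tool(moves=[{"grip":94,"delta_pos":[0,0,0],"turn":[0,0,0]},{"grip":94,"delta_pos":[0,0,0],"turn":[0,0,0]}])

```text
clock: 1.6
tcp_pos: [0.4657, 0.2137, 0.164]
tool_rot: [-0.035, 0.999, 0.0, 0.0]
contact_force: [0.1, 0.1, 0.1]
opening: 0.0942
gripper_force: 0.0
```

```bash
python3 - <<'E'
from h import *
rel((.47,.21,.16),4)
s=manip.sense();p,d=eyes.snapshot("wrist");np.savez("w1.npz",p=p,d=d,pos=s["tcp_pos"],rot=s["tool_rot"]);cv2.imwrite("pics/w1.png",p)
E
```

```text
t 1.6 at [0.4657 0.2137 0.164 ] dpos(60mm) [-0.067 -0.066  0.066] turn [ 0.  0. -0.] F [0.1 0.1 0.1] open 0.0942
```

View pics/w1.png

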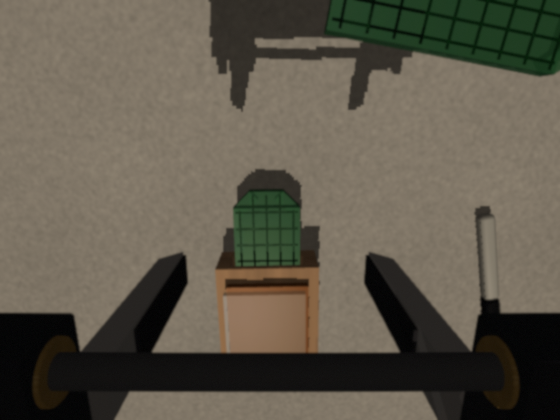

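The wrist view shows the sheet's exposed nose end at columns 234–301 and rows 190–265. The rack mouth is at row ~262, with the decoy at top right and the pen at right. I'll fit the side edges.

```bash
cat >> h.py <<'E'
def sheetfit(p,T,roi,z,trim=(.3,.9),row=True):
    """side edges of green sheet, seen by the wrist with length along rows; returns side lines & end"""
    x0,x1,y0,y1=roi
    hsv=cv2.cvtColor(p,cv2.COLOR_BGR2HSV);m=np.zeros(p.shape[:2],np.uint8)
    m[y0:y1,x0:x1]=cv2.inRange(hsv,(40,70,12),(90,255,200))[y0:y1,x0:x1]
    m=cv2.morphologyEx(m,cv2.MORPH_CLOSE,np.ones((5,5)))
    n,l,st,_=cv2.connectedComponentsWithStats(m);k=1+np.argmax(st[1:,4]);m=(l==k)
    rs=np.where(m.any(1))[0];a,b=rs[0],rs[-1]
    L,Rr=[],[]
    for r in range(int(a+trim[0]*(b-a)),int(a+trim[1]*(b-a))):
        c=np.where(m[r])[0];L.append((c[0]-.5,r));Rr.append((c[-1]+.5,r))
    W=[onplane("wrist",q,z,T) for q in(L,Rr)]
    mid=np.median(np.where(m[a+1])[0]);mid2=np.median(np.where(m[b-1])[0])
    ends=onplane("wrist",[(mid,a-.5),(mid2,b+.5)],z,T)
    print("rows",a,b,"ends",np.round(ends,4).tolist())
    out=[]
    for w in W:
        pf=np.polyfit(w[:,0],w[:,1],1);out.append(pf);print("yaw",round(np.degrees(np.arctan(pf[0])),2),"y at x0=%.3f: %.4f"%(w[:,0].mean(),np.polyval(pf,w[:,0].mean())))
    x=W[0][:,0].mean();yw=np.degrees(np.arctan((out[0][0]+out[1][0])/2))
    print("width",abs(np.polyval(out[0],x)-np.polyval(out[1],x))*np.cos(np.radians(yw)),"mid at x=%.4f y=%.4f yaw=%.2f"%(x,(np.polyval(out[0],x)+np.polyval(out[1],x))/2,yw))
    return ends,m
E
python3 - <<'E'
from h import *
z=np.load("w1.npz");T=cam2world("wrist",dict(tcp_pos=z["pos"],tool_rot=z["rot"]))
sheetfit(z["p"],T,(200,330,170,300),.027,(.35,.9))
print(np.round(bydepth("wrist",[(267,230),(268,330),(228,270),(150,150)],z["d"],T),4))
E
```

```text
rows 189 265 ends [[0.4489, 0.2047, 0.027], [0.5211, 0.2102, 0.027]]
yaw 3.02 y at x0=0.494: 0.1782
yaw 5.05 y at x0=0.490: 0.2377
width 0.05972833659639796 mid at x=0.4941 y=0.2081 yaw=4.04
[[ 0.4867  0.208   0.0269]
 [ 0.5694  0.2147  0.0573]
 [ 0.5217  0.1758  0.0412]
 [ 0.4256  0.0948 -0.0016]]
```

```bash
python3 -c "
from h import *
rel((.4938,.2081,.017),4.04)"
```

```text
t 1.65 at [0.4657 0.2137 0.164 ] dpos(60mm) [-0.46  -0.126  2.45 ] turn [ 0.     0.    -0.001] F [-0.6 -0.8  0.9] open 0.0942
```

Request:
servo_tool(moves=[{"grip":94,"delta_pos":[-0.46,-0.126,0],"turn":[0,0,0]},{"grip":94,"delta_pos":[0,0,0.8],"turn":[0,0,0]},{"grip":94,"delta_pos":[0,0,0.8],"turn":[0,0,0]},{"grip":94,"delta_pos":[0,0,0.5],"turn":[0,0,0]},{"grip":94,"delta_pos":[0,0,0.35],"turn":[0,0,0]}])

```text
clock: 2.28
tcp_pos: [0.4932, 0.2078, 0.0154]
tool_rot: [-0.035, 0.999, -0.0, -0.001]
contact_force: [-0.3, 0.8, 0.5]
opening: 0.0942
gripper_force: 0.0
```

Request:
servo_tool(moves=[{"grip":50,"delta_pos":[0,0,0],"turn":[0,0,0]},{"grip":50,"delta_pos":[0,0,0],"turn":[0,0,0]},{"grip":50,"delta_pos":[0,0,0],"turn":[0,0,0]},{"grip":50,"delta_pos":[0,0,0],"turn":[0,0,0]},{"grip":50,"delta_pos":[0,0,0],"turn":[0,0,0]}], force=30)

```text
clock: 2.9
tcp_pos: [0.4947, 0.208, 0.018]
tool_rot: [-0.035, 0.999, 0.0, 0.001]
contact_force: [0.0, 0.9, 5.8]
opening: 0.0599
gripper_force: 30.0
```

Request:
servo_tool(moves=[{"grip":50,"delta_pos":[0,0,-0.02],"turn":[0,0,0]},{"grip":50,"delta_pos":[0.3,0,0],"turn":[0,0,0]},{"grip":50,"delta_pos":[0.3,0,0],"turn":[0,0,0]},{"grip":50,"delta_pos":[0.3,0,0],"turn":[0,0,0]}], force=45)

```text
clock: 3.4
tcp_pos: [0.438, 0.2038, 0.018]
tool_rot: [-0.035, 0.999, -0.0, -0.001]
contact_force: [0.1, 0.6, -1.7]
opening: 0.059
gripper_force: 45.0
```

Request:
servo_tool(moves=[{"grip":50,"delta_pos":[0.33,0,0],"turn":[0,0,0]},{"grip":50,"delta_pos":[0.33,0,0],"turn":[0,0,0]},{"grip":50,"delta_pos":[0.33,0,0],"turn":[0,0,0]},{"grip":50,"delta_pos":[0.33,0,0],"turn":[0,0,0]}])

```text
clock: 3.9
tcp_pos: [0.3587, 0.1981, 0.018]
tool_rot: [-0.035, 0.999, -0.0, -0.001]
contact_force: [-1.1, 0.7, -1.8]
opening: 0.0595
gripper_force: 45.0
```

```bash
python3 - <<'E'
from h import *
rel((.36,.198,.003),4.04)
s=manip.sense();p,d=eyes.snapshot("wrist");np.savez("w2.npz",p=p,d=d,pos=s["tcp_pos"],rot=s["tool_rot"]);cv2.imwrite("pics/w2.png",p)
E
```

```text
t 3.9 at [0.3587 0.1981 0.018 ] dpos(60mm) [-0.022 -0.003  0.249] turn [-0.    -0.002 -0.   ] F [-1.1  0.7 -1.8] open 0.0595
```

View pics/w2.png

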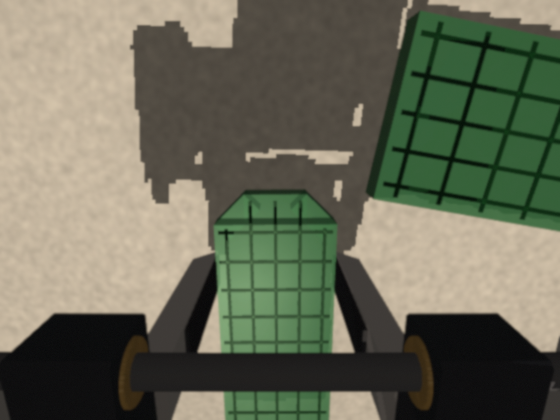

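The sheet is held square and clear of the rack, with its nose at (275,192) and the decoy well to the right. Now I'll lower it to the bench.

Request:
servo_tool(moves=[{"grip":50,"delta_pos":[0,0,0.12],"turn":[0,0,0]},{"grip":50,"delta_pos":[0,0,0.08],"turn":[0,0,0]},{"grip":50,"delta_pos":[0,0,0.04],"turn":[0,0,0]},{"grip":50,"delta_pos":[0,0,0],"turn":[0,0,0]}])

```text
clock: 4.45
tcp_pos: [0.3617, 0.1985, 0.0035]
tool_rot: [-0.035, 0.999, 0.0, 0.0]
contact_force: [-0.4, -0.3, -1.6]
opening: 0.0594
gripper_force: 45.0
```

Request:
servo_tool(moves=[{"grip":50,"delta_pos":[0,0,0.015],"turn":[0,0,0]},{"grip":94,"delta_pos":[0,0,0],"turn":[0,0,0]},{"grip":94,"delta_pos":[0,0,0],"turn":[0,0,0]},{"grip":94,"delta_pos":[0,0,0],"turn":[0,0,0]},{"grip":94,"delta_pos":[0,0,0],"turn":[0,0,0]}])

```text
clock: 5.08
tcp_pos: [0.3612, 0.1985, 0.0029]
tool_rot: [-0.035, 0.999, 0.0, 0.0]
contact_force: [0.1, 0.3, -1.0]
opening: 0.0932
gripper_force: 0.0
```

Request:
servo_tool(moves=[{"grip":94,"delta_pos":[0,0,-0.4],"turn":[0,0,0]},{"grip":94,"delta_pos":[0,0,-0.7],"turn":[0,0,0]},{"grip":94,"delta_pos":[0.4,0,-0.9],"turn":[0,0,0]},{"grip":94,"delta_pos":[0.4,0,-0.9],"turn":[0,0,0]},{"grip":94,"delta_pos":[0,0,0],"turn":[0,0,0]}])

```text
clock: 5.7
tcp_pos: [0.3144, 0.196, 0.1805]
tool_rot: [-0.036, 0.999, 0.002, 0.004]
contact_force: [0.8, 0.1, -1.1]
opening: 0.0942
gripper_force: 0.0
```

Request:
servo_tool(moves=[{"grip":94,"delta_pos":[0,0,0],"turn":[0,0,0]},{"grip":94,"delta_pos":[0,0,0],"turn":[0,0,0]}])

```text
clock: 5.95
tcp_pos: [0.3126, 0.1947, 0.1753]
tool_rot: [-0.035, 0.999, -0.001, -0.002]
contact_force: [-0.4, 1.1, -0.6]
opening: 0.0943
gripper_force: 0.0
```

```bash
python3 - <<'E'
from h import *
rel((.36,.198,.003),4.04)
s=manip.sense();p,d=eyes.snapshot("wrist");np.savez("w3.npz",p=p,d=d,pos=s["tcp_pos"],rot=s["tool_rot"]);cv2.imwrite("pics/w3.png",p)
E
```

```text
t 5.95 at [0.3126 0.1947 0.1753] dpos(60mm) [-8.000e-01  2.000e-03  2.869e+00] turn [-0.001 -0.003 -0.001] F [-0.4  1.1 -0.6] open 0.0943
```

View pics/w3.png

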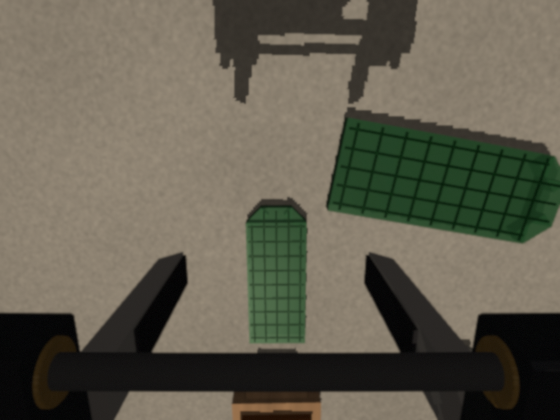

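The whole sheet lies flat on the bench at columns 246–307 and rows 205–343. It is clear of the rack tongue, whose edge is at row ~350. I'll fit it, then grip near the tail.

```bash
python3 - <<'E'
from h import *
z=np.load("w3.npz");T=cam2world("wrist",dict(tcp_pos=z["pos"],tool_rot=z["rot"]))
e,m=sheetfit(z["p"],T,(215,320,190,352),.012,(.25,.9))
print("len",np.linalg.norm(e[1]-e[0]))
print(np.round(bydepth("wrist",[(270,230),(277,330),(277,385),(200,300)],z["d"],T),4))
E
```

```text
rows 205 341 ends [[0.3153, 0.1953, 0.012], [0.4651, 0.2074, 0.012]]
yaw 4.74 y at x0=0.399: 0.1733
yaw 4.39 y at x0=0.395: 0.2310
width 0.05782186278601764 mid at x=0.3991 y=0.2023 yaw=4.57
len 0.15024776681229302
[[ 0.3415  0.1917  0.0111]
 [ 0.452   0.2064  0.0107]
 [ 0.2885  0.194   0.2889]
 [ 0.4296  0.1219 -0.0022]]
```

```bash
python3 -c "
from h import *
rel((.423,.204,.003),4.6)"
```

```text
t 6.0 at [0.3127 0.1947 0.1753] dpos(60mm) [-1.854  0.029  2.866] turn [-0.001 -0.003 -0.01 ] F [ 0.5  0.6 -0.4] open 0.0938
```

Request:
servo_tool(moves=[{"grip":94,"delta_pos":[-0.93,0.015,0],"turn":[0,0,0]},{"grip":94,"delta_pos":[-0.925,0.014,0.6],"turn":[0,0,-0.01]},{"grip":94,"delta_pos":[0,0,0.9],"turn":[0,0,0]},{"grip":94,"delta_pos":[0,0,0.8],"turn":[0,0,0]},{"grip":94,"delta_pos":[0,0,0.3],"turn":[0,0,0]}])

```text
clock: 6.62
tcp_pos: [0.4183, 0.2032, 0.0186]
tool_rot: [-0.04, 0.999, -0.001, -0.004]
contact_force: [0.0, -0.1, 0.4]
opening: 0.094
gripper_force: 0.0
```

Request:
servo_tool(moves=[{"grip":94,"delta_pos":[0,0,0],"turn":[0,0,0]},{"grip":94,"delta_pos":[0,0,0],"turn":[0,0,0]},{"grip":94,"delta_pos":[0,0,0],"turn":[0,0,0]}])

```text
clock: 7.0
tcp_pos: [0.422, 0.2047, 0.0238]
tool_rot: [-0.04, 0.999, 0.0, 0.001]
contact_force: [0.2, -0.5, -0.1]
opening: 0.0941
gripper_force: 0.0
```

```bash
python3 -c "
from h import *
rel((.423,.204,.002),4.6)"
```

```text
t 7.0 at [0.422  0.2047 0.0238] dpos(60mm) [-0.015 -0.013  0.363] turn [ 0.001  0.002 -0.   ] F [ 0.2 -0.5 -0.1] open 0.0941
```

Request:
servo_tool(moves=[{"grip":94,"delta_pos":[0,-0.01,0.2],"turn":[0,0,0]},{"grip":94,"delta_pos":[0,0,0.15],"turn":[0,0,0]},{"grip":94,"delta_pos":[0,0,0],"turn":[0,0,0]},{"grip":94,"delta_pos":[0,0,0],"turn":[0,0,0]}])

```text
clock: 7.5
tcp_pos: [0.4211, 0.2038, 0.0018]
tool_rot: [-0.04, 0.999, -0.0, -0.0]
contact_force: [0.5, 0.1, 1.0]
opening: 0.0942
gripper_force: 0.0
```

Request:
servo_tool(moves=[{"grip":50,"delta_pos":[0,0,0],"turn":[0,0,0]},{"grip":50,"delta_pos":[0,0,0],"turn":[0,0,0]},{"grip":50,"delta_pos":[0,0,0],"turn":[0,0,0]},{"grip":50,"delta_pos":[0,0,0],"turn":[0,0,0]},{"grip":50,"delta_pos":[0,0,0],"turn":[0,0,0]}], force=55)

```text
clock: 8.12
tcp_pos: [0.4212, 0.2038, 0.002]
tool_rot: [-0.04, 0.999, 0.0, 0.0]
contact_force: [-0.5, -1.3, 1.3]
opening: 0.0592
gripper_force: 55.0
```

Request:
servo_tool(moves=[{"grip":50,"delta_pos":[0,0,-0.3],"turn":[0,0,0]},{"grip":50,"delta_pos":[0,0,-0.6],"turn":[0,0,0]},{"grip":50,"delta_pos":[0,0,-0.7],"turn":[0,0,0]},{"grip":50,"delta_pos":[0,0,-0.7],"turn":[0,0,0]},{"grip":50,"delta_pos":[0,0,-0.5],"turn":[0,0,0]}])

```text
clock: 8.75
tcp_pos: [0.4212, 0.2039, 0.1714]
tool_rot: [-0.04, 0.999, 0.0, 0.001]
contact_force: [0.5, 0.4, -2.1]
opening: 0.0592
gripper_force: 55.0
```

```bash
python3 -c "
from h import *
rel((.56,-.04,.17),-9.5)"
```

```text
t 8.75 at [0.4212 0.2039 0.1714] dpos(60mm) [-1.98  -4.237  0.024] turn [0.001 0.001 0.246] F [ 0.5  0.4 -2.1] open 0.0592
```

Request:
servo_tool(moves=[{"grip":50,"delta_pos":[-0.2,-0.5,0],"turn":[0,0,0]},{"grip":50,"delta_pos":[-0.4,-0.8,0],"turn":[0,0,0]},{"grip":50,"delta_pos":[-0.4,-0.8,0],"turn":[0,0,0]},{"grip":50,"delta_pos":[-0.4,-0.8,0],"turn":[0,0,0]},{"grip":50,"delta_pos":[-0.4,-0.8,0],"turn":[0,0,0]}])

```text
clock: 9.38
tcp_pos: [0.5468, -0.0102, 0.1693]
tool_rot: [-0.04, 0.999, 0.0, -0.0]
contact_force: [0.6, 0.5, -1.9]
opening: 0.0589
gripper_force: 55.0
```

Request:
servo_tool(moves=[{"grip":50,"delta_pos":[-0.18,-0.5,0],"turn":[0,0,0]},{"grip":50,"delta_pos":[0,0,0],"turn":[0,0,0.123]},{"grip":50,"delta_pos":[0,0,0],"turn":[0,0,0.123]},{"grip":50,"delta_pos":[0,0,0],"turn":[0,0,0]},{"grip":50,"delta_pos":[0,0,0],"turn":[0,0,0]}])

```text
clock: 10.0
tcp_pos: [0.5595, -0.0377, 0.1695]
tool_rot: [0.082, 0.997, 0.0, -0.0]
contact_force: [-0.3, 0.6, -1.7]
opening: 0.0591
gripper_force: 55.0
```

```bash
python3 - <<'E'
from h import *
rel((.56,-.04,.17),-9.5)
s=manip.sense();p,d=eyes.snapshot("wrist");np.savez("w4.npz",p=p,d=d,pos=s["tcp_pos"],rot=s["tool_rot"]);cv2.imwrite("pics/w4.png",p)
E
```

```text
t 10.0 at [ 0.5595 -0.0377  0.1695] dpos(60mm) [-0.015 -0.036 -0.008] turn [ 0.    -0.001  0.002] F [-0.3  0.6 -1.7] open 0.0591
```

View pics/w4.png

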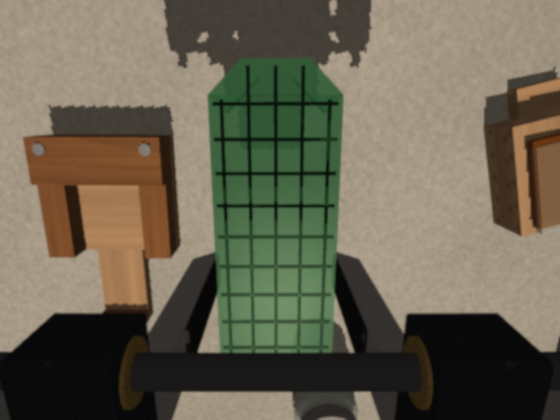

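The jig is at the left: lip top at rows 136–184 and columns 27–172, side walls below that, floor at columns 80–143, and tongue at columns 100–147 down to the stop at row ~308. The held sheet's nose is at (278,60).

```bash
python3 - <<'E'
from h import *
z=np.load("w4.npz");T=cam2world("wrist",dict(tcp_pos=z["pos"],tool_rot=z["rot"]));d=z["d"];p=z["p"]
vv,uu=np.mgrid[120:318,10:200];px=np.c_[uu.ravel(),vv.ravel()]
o,dr=rays("wrist",px,T);dd=d[120:318,10:200].ravel();W=o+dr*dd[:,None]
h=np.histogram(W[dd>0,2],bins=np.arange(-.01,.06,.002));print(list(zip(np.round(h[1][:-1]*1000).astype(int),h[0])))
def rect(lo,hi,zz,roi=None):
    k=(W[:,2]>lo)&(W[:,2]<hi)
    if roi: k&=(px[:,0]>=roi[0])&(px[:,0]<=roi[1])&(px[:,1]>=roi[2])&(px[:,1]<=roi[3])
    m=np.zeros((420,560),np.uint8);m[px[k][:,1],px[k][:,0]]=1;m=cv2.morphologyEx(m,cv2.MORPH_OPEN,np.ones((3,3)))
    q=np.argwhere(m)[:,::-1].astype(float)
    w=onplane("wrist",q,zz,T)[:,:2]*1000
    r=cv2.minAreaRect(w.astype(np.float32));print("z",zz,"med",np.round(np.median(W[k,2]),4),np.round(r[0],1),np.round(r[1],1),round(r[2],2),"px",q.min(0),q.max(0),"corners",np.round(cv2.boxPoints(r),1).tolist());return m
rect(.038,.05,.044)
rect(.008,.0175,.014,(95,155,254,300))   # tongue
rect(.028,.04,.036,(30,76,186,262))   # left wall
rect(.028,.04,.036,(143,180,186,262)) # right wall
# colour tongue edges
g=cv2.cvtColor(p,cv2.COLOR_BGR2HSV)
for r in (200,220,240,260,275,290): print(r,[tuple(int(a) for a in g[r,c]) for c in range(70,184,6)])
E
```

```text
[(np.int64(-10), np.int64(0)), (np.int64(-8), np.int64(0)), (np.int64(-6), np.int64(3)), (np.int64(-4), np.int64(3668)), (np.int64(-2), np.int64(11684)), (np.int64(0), np.int64(561)), (np.int64(2), np.int64(105)), (np.int64(4), np.int64(124)), (np.int64(6), np.int64(134)), (np.int64(8), np.int64(141)), (np.int64(10), np.int64(1463)), (np.int64(12), np.int64(5011)), (np.int64(14), np.int64(353)), (np.int64(16), np.int64(210)), (np.int64(18), np.int64(227)), (np.int64(20), np.int64(187)), (np.int64(22), np.int64(172)), (np.int64(24), np.int64(184)), (np.int64(26), np.int64(176)), (np.int64(28), np.int64(200)), (np.int64(30), np.int64(186)), (np.int64(32), np.int64(945)), (np.int64(34), np.int64(3099)), (np.int64(36), np.int64(141)), (np.int64(38), np.int64(57)), (np.int64(40), np.int64(1304)), (np.int64(42), np.int64(4922)), (np.int64(44), np.int64(289)), (np.int64(46), np.int64(1)), (np.int64(48), np.int64(0)), (np.int64(50), np.int64(0)), (np.int64(52), np.int64(0)), (np.int64(54), np.int64(0)), (np.int64(56), np.int64(0))]
z 0.044 med 0.0426 [ 492.5 -178.8] [112.7  40.2] 79.86 px [ 
[... 1992 characters left out ...]
1), (15, 125, 147), (16, 64, 96), (18, 51, 165), (18, 52, 158), (18, 49, 165), (19, 50, 164), (18, 49, 165)]
275 [(18, 49, 168), (18, 50, 168), (18, 50, 170), (18, 49, 171), (19, 49, 165), (15, 78, 164), (14, 125, 165), (14, 125, 163), (14, 125, 161), (14, 124, 164), (14, 125, 178), (14, 123, 172), (14, 124, 163), (15, 91, 67), (18, 49, 160), (18, 49, 165), (18, 49, 156), (18, 49, 160), (18, 49, 160)]
290 [(18, 49, 167), (18, 50, 168), (18, 49, 166), (18, 50, 169), (18, 48, 166), (18, 51, 165), (15, 124, 164), (14, 124, 167), (14, 123, 160), (15, 124, 160), (15, 125, 172), (14, 125, 176), (14, 124, 166), (14, 130, 55), (18, 49, 160), (17, 49, 162), (19, 50, 162), (18, 49, 157), (15, 29, 52)]
```

```bash
cat >> h.py <<'E'
JO=np.array([.5684,-.1920,0]);JY=-10.0
def jigpose(nbx,nbz,a,y=0,off=106.3,h=2.0):
    a=np.radians(a);X=np.array([np.cos(a),0,np.sin(a)]);Z=np.array([-np.sin(a),0,np.cos(a)])
    t=np.array([nbx,y,nbz])+off*X+h*Z
    return JO+R.from_euler("z",JY,degrees=True).apply(t/1000)
E
python3 - <<'E'
from h import *
z=np.load("w4.npz");S=dict(tcp_pos=z["pos"],tool_rot=z["rot"]);T=cam2world("wrist",S)
e,m=sheetfit(z["p"],T,(190,360,40,300),S["tcp_pos"][2]+.010,(.3,.95))
t=R.from_quat(S["tool_rot"]).inv().apply(e-S["tcp_pos"]);print("nose in tool mm",np.round(t*1000,1))
P=bydepth("wrist",[(278,80),(278,130),(278,200),(278,300)],z["d"],T);print(np.round(P,4))
z=np.load("top0.npz");print("jar",np.round(bydepth("top",[(290,130)],z["d"],cam2world("top")),3))
print(jigpose(-45,98,0));rel(jigpose(-45,98,0),JY)
E
```

```text
rows 58 299 ends [[0.458, -0.0208, 0.1795], [0.5703, -0.0395, 0.1795]]
yaw -9.97 y at x0=0.519: -0.0607
yaw -8.59 y at x0=0.528: -0.0024
width 0.058896892662172594 mid at x=0.5188 y=-0.0308 yaw=-9.28
nose in tool mm [[ 1.028e+02  1.000e-01 -9.900e+00]
 [-1.100e+01  1.000e-01 -1.000e+01]]
[[ 0.467  -0.021   0.1777]
 [ 0.488  -0.0244  0.1785]
 [ 0.5198 -0.0296  0.1784]
 [ 0.5716 -0.0381  0.1781]]
jar [[ 0.771 -0.02   0.087]]
[ 0.62876872 -0.20264463  0.1       ]
t 10.05 at [ 0.5595 -0.0377  0.1696] dpos(60mm) [-1.588 -2.523  1.16 ] turn [ 0.   -0.    0.01] F [ 0.9  0.3 -1.6] open 0.0595
```

Request:
servo_tool(moves=[{"grip":50,"delta_pos":[-0.4,-0.6,0],"turn":[0,0,0]},{"grip":50,"delta_pos":[-0.5,-0.8,0],"turn":[0,0,0]},{"grip":50,"delta_pos":[-0.5,-0.8,0.3],"turn":[0,0,0]},{"grip":50,"delta_pos":[-0.19,-0.32,0.6],"turn":[0,0,0.01]},{"grip":50,"delta_pos":[0,0,0.6],"turn":[0,0,0]}])

```text
clock: 10.68
tcp_pos: [0.6298, -0.2051, 0.0786]
tool_rot: [0.088, 0.996, -0.0, 0.001]
contact_force: [0.1, 0.9, -1.9]
opening: 0.0591
gripper_force: 55.0
```

Request:
servo_tool(moves=[{"grip":50,"delta_pos":[0,0,0.3],"turn":[0,0,0]},{"grip":50,"delta_pos":[0,0,0],"turn":[0,0,0]},{"grip":50,"delta_pos":[0,0,0],"turn":[0,0,0]}])

```text
clock: 11.05
tcp_pos: [0.6301, -0.2027, 0.0635]
tool_rot: [0.087, 0.996, -0.0, 0.001]
contact_force: [0.3, 0.5, -1.5]
opening: 0.0593
gripper_force: 55.0
```

```bash
python3 - <<'E'
from h import *
rel(jigpose(-45,60,0),JY)
s=manip.sense();p,d=eyes.snapshot("wrist");np.savez("w5.npz",p=p,d=d,pos=s["tcp_pos"],rot=s["tool_rot"]);cv2.imwrite("pics/w5.png",p)
E
```

```text
t 11.05 at [ 0.6301 -0.2027  0.0635] dpos(60mm) [ 0.022 -0.002  0.025] turn [-0.001  0.003 -0.   ] F [ 0.3  0.5 -1.5] open 0.0593
```

View pics/w5.png

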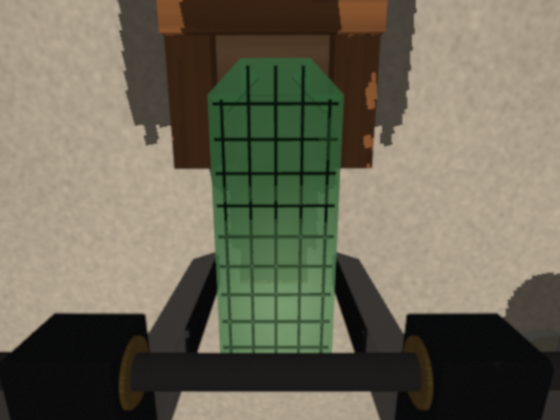

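The sheet is over the jig. Its nose is at (278,59), the lip's edge at row ~34, the walls at columns 163–382, and the wall ends at row ~167. I'll measure the jig relative to the sheet in this picture.

```bash
python3 - <<'E'
from h import *
z=np.load("w5.npz");S=dict(tcp_pos=z["pos"],tool_rot=z["rot"]);T=cam2world("wrist",S);d=z["d"];q=R.from_quat(S["tool_rot"])
def tool(w): return q.inv().apply(w-S["tcp_pos"])*1000
vv,uu=np.mgrid[0:200,120:420];px=np.c_[uu.ravel(),vv.ravel()]
o,dr=rays("wrist",px,T);W=o+dr*d[0:200,120:420].ravel()[:,None];Z=W[:,2].reshape(200,300)
wall=((Z>.029)&(Z<.0375));lip=((Z>.0385)&(Z<.05))
# lip edge: last lip row per column
le=[(c+120,np.where(lip[:,c])[0].max()+.5) for c in range(50,255,5) if lip[:,c].sum()>10]
we=[(c+120,np.where(wall[:,c])[0].max()+.5) for c in list(range(60,85,4))+list(range(225,248,4)) if wall[:,c].sum()>10]
lo=[];ro=[]
for r in range(50,160,5):
    c=np.where(wall[r])[0]
    lo.append((c.min()+119.5,r));ro.append((c.max()+120.5,r))
for n,l,zz in(("lip",le,.044),("wallend",we,.036),("outL",lo,.036),("outR",ro,.036)):
    t=tool(onplane("wrist",l,zz,T));
    if n in("lip","wallend"): f=np.polyfit(t[:,1],t[:,0],1);print(n,"x at y=0 %.1f"%f[1],"skew %.2f"%np.degrees(f[0]),"med",np.median(t[:,0]).round(1))
    else: f=np.polyfit(t[:,0],t[:,1],1);print(n,"y at x=60: %.1f, at 100: %.1f"%(np.polyval(f,60),np.polyval(f,100)),"skew %.2f"%np.degrees(f[0]))
e,m=sheetfit(z["p"],T,(190,360,40,300),S["tcp_pos"][2]+.010,(.3,.95));print(tool(e).round(1))
E
```

```text
lip x at y=0 118.1 skew 0.19 med 118.0
wallend x at y=0 50.4 skew -0.01 med 50.4
outL y at x=60: -57.1, at 100: -57.3 skew -0.41
outR y at x=60: 54.4, at 100: 54.3 skew -0.12
rows 58 299 ends [[0.5288, -0.1847, 0.0735], [0.6409, -0.2046, 0.0735]]
yaw -10.21 y at x0=0.589: -0.2253
yaw -9.55 y at x0=0.599: -0.1670
width 0.059138759583734365 mid at x=0.5891 y=-0.1953 yaw=-9.88
[[ 1.028e+02  1.000e-01 -1.030e+01]
 [-1.100e+01  1.000e-01 -1.000e+01]]
```

```bash
sed -i 's/JO=np.array.*;JY/JO=np.array([.56925,-.19347,0]);JY/; s/off=106.3/off=103.3/' h.py; python3 - <<'E'
from h import *
rel(jigpose(-45,21,12),JY,12)
E
```

```text
t 11.1 at [ 0.6302 -0.2028  0.0638] dpos(60mm) [ 0.101 -0.022  0.322] turn [-0.001 -0.206 -0.   ] F [-0.3 -0.8 -2.7] open 0.0594
```

Request:
servo_tool(moves=[{"grip":50,"delta_pos":[0.1,-0.022,0.15],"turn":[0,0,0]},{"grip":50,"delta_pos":[0,0,0.15],"turn":[0,0,0]},{"grip":50,"delta_pos":[0,0,0],"turn":[0,-0.07,0]},{"grip":50,"delta_pos":[0,0,0],"turn":[0,-0.07,0]},{"grip":50,"delta_pos":[0,0,0],"turn":[0,-0.067,0]}])

```text
clock: 11.72
tcp_pos: [0.6222, -0.2028, 0.0434]
tool_rot: [0.087, 0.991, -0.009, 0.104]
contact_force: [0.1, 0.3, -1.9]
opening: 0.0594
gripper_force: 55.0
```

Request:
servo_tool(moves=[{"grip":50,"delta_pos":[0,0,0],"turn":[0,0,0]},{"grip":50,"delta_pos":[0,0,0],"turn":[0,0,0]}])

```text
clock: 11.98
tcp_pos: [0.6232, -0.2033, 0.044]
tool_rot: [0.087, 0.991, -0.009, 0.103]
contact_force: [-0.4, -0.2, -1.4]
opening: 0.0591
gripper_force: 55.0
```

```bash
python3 - <<'E'
from h import *
rel(jigpose(-45,21,12),JY,12);rel(jigpose(-70,18,12),JY,12)
s=manip.sense();p,d=eyes.snapshot("wrist");np.savez("w6.npz",p=p,d=d,pos=s["tcp_pos"],rot=s["tool_rot"]);cv2.imwrite("pics/w6.png",p)
E
```

```text
t 11.97 at [ 0.6232 -0.2033  0.044 ] dpos(60mm) [-0.014  0.005 -0.004] turn [-0.    -0.002 -0.001] F [-0.4 -0.2 -1.4] open 0.0591
t 11.97 at [ 0.6232 -0.2033  0.044 ] dpos(60mm) [ 0.404  0.004 -0.041] turn [-0.    -0.002 -0.001] F [-0.4 -0.2 -1.4] open 0.0591
```

View pics/w6.png

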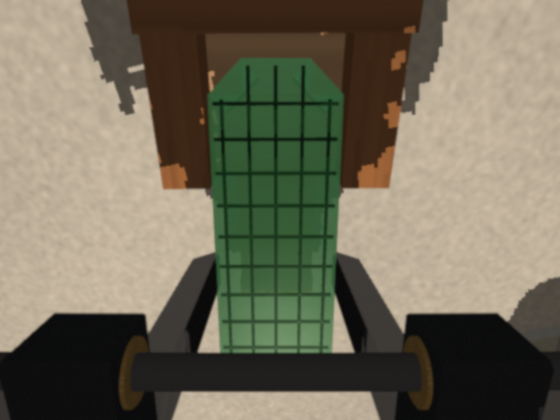

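The sheet is laterally centred: its mid column is 276 and the mid column of the walls is 275.5. The nose is short of the lip edge (row 59 against row 34). Now I'll slide it in.

Request:
servo_tool(moves=[{"grip":50,"delta_pos":[0.1,0,-0.01],"turn":[0,0,0]},{"grip":50,"delta_pos":[0.1,0,-0.01],"turn":[0,0,0]},{"grip":50,"delta_pos":[0.1,0,-0.01],"turn":[0,0,0]},{"grip":50,"delta_pos":[0.1,0,-0.01],"turn":[0,0,0]},{"grip":50,"delta_pos":[0,0,0],"turn":[0,0,0]}])

```text
clock: 12.65
tcp_pos: [0.5984, -0.1985, 0.0412]
tool_rot: [0.087, 0.991, -0.009, 0.103]
contact_force: [0.3, 0.0, -2.0]
opening: 0.0595
gripper_force: 55.0
```

```bash
python3 - <<'E'
from h import *
rel(jigpose(-72,15,12),JY,12);rel(jigpose(-74,14.3,6),JY,6);rel(jigpose(-75,14.3,0),JY,0)
E
```

```text
t 12.65 at [ 0.5984 -0.1985  0.0412] dpos(60mm) [ 0.025 -0.001  0.041] turn [ 0.    -0.003 -0.001] F [ 0.3  0.  -2. ] open 0.0595
t 12.65 at [ 0.5984 -0.1985  0.0412] dpos(60mm) [ 0.066 -0.001  0.226] turn [ 0.     0.102 -0.001] F [ 0.3  0.  -2. ] open 0.0595
t 12.65 at [ 0.5984 -0.1985  0.0412] dpos(60mm) [ 0.106 -0.001  0.401] turn [ 0.     0.206 -0.001] F [ 0.3  0.  -2. ] open 0.0595
```

Request:
servo_tool(moves=[{"grip":50,"delta_pos":[0,0,0.04],"turn":[0,0,0]},{"grip":50,"delta_pos":[0.025,0,0],"turn":[0,0,0]},{"grip":50,"delta_pos":[0,0,0],"turn":[0,0,0]},{"grip":50,"delta_pos":[0,0,0],"turn":[0,0,0]}])

```text
clock: 13.15
tcp_pos: [0.5983, -0.1986, 0.0386]
tool_rot: [0.087, 0.991, -0.009, 0.103]
contact_force: [0.7, -0.1, -1.1]
opening: 0.0593
gripper_force: 55.0
```

Request:
servo_tool(moves=[{"grip":50,"delta_pos":[0.025,0,0],"turn":[0,0,0]},{"grip":50,"delta_pos":[0,0,0],"turn":[0,0,0]}])

```text
clock: 13.4
tcp_pos: [0.5965, -0.1983, 0.0382]
tool_rot: [0.087, 0.991, -0.009, 0.103]
contact_force: [0.1, -1.0, -2.0]
opening: 0.0592
gripper_force: 55.0
```

```bash
python3 - <<'E'
from h import *
rel(jigpose(-72,15,12),JY,12);rel(jigpose(-73.5,14.8,6),JY,6)
E
```

```text
t 13.4 at [ 0.5965 -0.1983  0.0382] dpos(60mm) [-0.015  0.    -0.   ] turn [-0.    -0.003 -0.001] F [ 0.1 -1.  -2. ] open 0.0592
t 13.4 at [ 0.5965 -0.1983  0.0382] dpos(60mm) [0.015 0.    0.178] turn [-0.     0.102 -0.001] F [ 0.1 -1.  -2. ] open 0.0592
```

Request:
servo_tool(moves=[{"grip":50,"delta_pos":[0.005,0,0.06],"turn":[0,0.034,0]},{"grip":50,"delta_pos":[0.004,0,0.06],"turn":[0,0.034,0]},{"grip":50,"delta_pos":[0.0,0,0.058],"turn":[0,0.034,0]},{"grip":50,"delta_pos":[0,0,0],"turn":[0,0,0]},{"grip":50,"delta_pos":[0,0,0],"turn":[0,0,0]}])

```text
clock: 14.02
tcp_pos: [0.5978, -0.1985, 0.0276]
tool_rot: [0.088, 0.995, -0.005, 0.052]
contact_force: [-0.3, 0.7, -1.4]
opening: 0.0593
gripper_force: 55.0
```

```bash
python3 - <<'E'
from h import *
rel(jigpose(-73.5,14.8,6),JY,6);rel(jigpose(-74.5,14.5,3),JY,3);rel(jigpose(-75,14.5,0),JY,0)
E
```

```text
t 14.03 at [ 0.5978 -0.1985  0.0276] dpos(60mm) [-0.001 -0.001  0.   ] turn [ 0.     0.    -0.001] F [-0.3  0.7 -1.4] open 0.0593
t 14.03 at [ 0.5978 -0.1985  0.0276] dpos(60mm) [ 0.017 -0.001  0.094] turn [ 0.     0.053 -0.001] F [-0.3  0.7 -1.4] open 0.0593
t 14.03 at [ 0.5978 -0.1985  0.0276] dpos(60mm) [ 0.031 -0.001  0.183] turn [ 0.     0.105 -0.001] F [-0.3  0.7 -1.4] open 0.0593
```

Request:
servo_tool(moves=[{"grip":50,"delta_pos":[0.025,0,0],"turn":[0,0,0]},{"grip":50,"delta_pos":[0,0,0],"turn":[0,0,0]},{"grip":50,"delta_pos":[0,0,0],"turn":[0,0,0]}])

```text
clock: 14.4
tcp_pos: [0.5964, -0.1983, 0.0277]
tool_rot: [0.088, 0.995, -0.005, 0.052]
contact_force: [-0.1, 0.3, -2.3]
opening: 0.0594
gripper_force: 55.0
```

Request:
servo_tool(moves=[{"grip":50,"delta_pos":[0.02,0,0],"turn":[0,0,0]},{"grip":50,"delta_pos":[0,0,0],"turn":[0,0,0]}])

```text
clock: 14.65
tcp_pos: [0.5952, -0.1981, 0.0274]
tool_rot: [0.088, 0.995, -0.005, 0.052]
contact_force: [-0.3, -0.4, -1.8]
opening: 0.0594
gripper_force: 55.0
```

Request:
servo_tool(moves=[{"grip":50,"delta_pos":[0.02,0,0],"turn":[0,0,0]},{"grip":50,"delta_pos":[0,0,0],"turn":[0,0,0]}])

```text
clock: 14.9
tcp_pos: [0.5946, -0.198, 0.0275]
tool_rot: [0.088, 0.995, -0.005, 0.053]
contact_force: [0.5, 0.8, -1.4]
opening: 0.0597
gripper_force: 55.0
```

Request:
servo_tool(moves=[{"grip":50,"delta_pos":[0.02,0,0],"turn":[0,0,0]},{"grip":50,"delta_pos":[0,0,0],"turn":[0,0,0]}])

```text
clock: 15.15
tcp_pos: [0.5945, -0.1981, 0.0277]
tool_rot: [0.088, 0.995, -0.005, 0.054]
contact_force: [2.9, -0.6, -3.1]
opening: 0.0591
gripper_force: 55.0
```

Request:
servo_tool(moves=[{"grip":50,"delta_pos":[0.02,0,0],"turn":[0,0,0]},{"grip":50,"delta_pos":[0,0,0],"turn":[0,0,0]}])

```text
clock: 15.4
tcp_pos: [0.5944, -0.1982, 0.028]
tool_rot: [0.088, 0.995, -0.005, 0.055]
contact_force: [5.7, 1.2, -1.4]
opening: 0.0595
gripper_force: 55.0
```

Request:
servo_tool(moves=[{"grip":50,"delta_pos":[-0.06,0,0],"turn":[0,0,0]},{"grip":50,"delta_pos":[0,0,0],"turn":[0,0,0]},{"grip":50,"delta_pos":[0,0,0],"turn":[0,0,0]}])

```text
clock: 15.78
tcp_pos: [0.5946, -0.198, 0.0271]
tool_rot: [0.088, 0.995, -0.004, 0.052]
contact_force: [0.0, -0.9, -2.7]
opening: 0.0595
gripper_force: 55.0
```

```bash
sed -i 's/off=103.3/off=102.2/' h.py; python3 - <<'E'
from h import *
rel(jigpose(-75,14.8,6),JY,6);rel(jigpose(-75,14.5,3),JY,3);rel(jigpose(-75,14.5,0),JY,0)
E
```

```text
t 15.78 at [ 0.5946 -0.198   0.0271] dpos(60mm) [-0.011  0.    -0.006] turn [ 0.    -0.001 -0.001] F [ 0.  -0.9 -2.7] open 0.0595
t 15.78 at [ 0.5946 -0.198   0.0271] dpos(60mm) [-0.01   0.     0.088] turn [ 0.     0.051 -0.001] F [ 0.  -0.9 -2.7] open 0.0595
t 15.78 at [ 0.5946 -0.198   0.0271] dpos(60mm) [-0.005  0.     0.177] turn [ 0.     0.103 -0.001] F [ 0.  -0.9 -2.7] open 0.0595
```

Request:
servo_tool(moves=[{"grip":50,"delta_pos":[-0.01,0,0.044],"turn":[0,0.026,0]},{"grip":50,"delta_pos":[0,0,0.044],"turn":[0,0.025,0]},{"grip":50,"delta_pos":[0,0,0],"turn":[0,0,0]},{"grip":50,"delta_pos":[0,0,0],"turn":[0,0,0]}])

```text
clock: 16.27
tcp_pos: [0.5962, -0.1982, 0.0219]
tool_rot: [0.088, 0.996, -0.002, 0.026]
contact_force: [0.3, 0.2, -1.8]
opening: 0.0591
gripper_force: 55.0
```

Request:
servo_tool(moves=[{"grip":50,"delta_pos":[0,0,0.03],"turn":[0,0.017,0]},{"grip":50,"delta_pos":[0,0,0],"turn":[0,0,0]},{"grip":50,"delta_pos":[0,0,0],"turn":[0,0,0]}])

```text
clock: 16.65
tcp_pos: [0.5965, -0.1983, 0.0204]
tool_rot: [0.088, 0.996, -0.002, 0.018]
contact_force: [0.3, 0.1, -2.6]
opening: 0.0595
gripper_force: 55.0
```

```bash
python3 - <<'E'
from h import *
rel(jigpose(-75,14.5,0),JY,0)
E
```

```text
t 16.65 at [ 0.5965 -0.1983  0.0204] dpos(60mm) [0.01  0.    0.064] turn [ 0.     0.037 -0.001] F [ 0.3  0.1 -2.6] open 0.0595
```

Request:
servo_tool(moves=[{"grip":50,"delta_pos":[0.005,0,0.03],"turn":[0,0.019,0]},{"grip":50,"delta_pos":[0,0,0.03],"turn":[0,0.018,0]},{"grip":50,"delta_pos":[0,0,0],"turn":[0,0,0]},{"grip":50,"delta_pos":[0,0,0],"turn":[0,0,0]}])

```text
clock: 17.15
tcp_pos: [0.5963, -0.1983, 0.0167]
tool_rot: [0.088, 0.996, 0.0, -0.0]
contact_force: [0.1, 0.7, -2.4]
opening: 0.0591
gripper_force: 55.0
```

Request:
servo_tool(moves=[{"grip":50,"delta_pos":[0,0,0.015],"turn":[0,0,0]},{"grip":50,"delta_pos":[0,0,0],"turn":[0,0,0]}])

```text
clock: 17.4
tcp_pos: [0.5963, -0.1983, 0.016]
tool_rot: [0.088, 0.996, 0.0, 0.0]
contact_force: [0.6, 1.1, -2.5]
opening: 0.0591
gripper_force: 55.0
```

Request:
servo_tool(moves=[{"grip":50,"delta_pos":[0,0,0.015],"turn":[0,0,0]},{"grip":50,"delta_pos":[0,0,0],"turn":[0,0,0]},{"grip":50,"delta_pos":[0,0,0],"turn":[0,0,0]}])

```text
clock: 17.77
tcp_pos: [0.5964, -0.1983, 0.016]
tool_rot: [0.088, 0.996, -0.0, 0.0]
contact_force: [-2.2, 1.5, 5.1]
opening: 0.0593
gripper_force: 55.0
```

Request:
servo_tool(moves=[{"grip":50,"delta_pos":[0,0,0.015],"turn":[0,0,0]},{"grip":50,"delta_pos":[0,0,0],"turn":[0,0,0]},{"grip":50,"delta_pos":[0,0,0],"turn":[0,0,0]}])

```text
clock: 18.15
tcp_pos: [0.5964, -0.1983, 0.0159]
tool_rot: [0.088, 0.996, -0.0, 0.0]
contact_force: [-1.8, 0.6, 10.3]
opening: 0.0595
gripper_force: 55.0
```

On the floor (TCP z is 16 mm with 10 N of upward force). I'll relax slightly, release and retreat.

Request:
servo_tool(moves=[{"grip":50,"delta_pos":[0,0,-0.022],"turn":[0,0,0]},{"grip":50,"delta_pos":[0,0,0],"turn":[0,0,0]},{"grip":94,"delta_pos":[0,0,0],"turn":[0,0,0]},{"grip":94,"delta_pos":[0,0,0],"turn":[0,0,0]},{"grip":94,"delta_pos":[0,0,0],"turn":[0,0,0]}])

```text
clock: 18.77
tcp_pos: [0.5963, -0.1983, 0.015]
tool_rot: [0.088, 0.996, 0.0, -0.0]
contact_force: [0.6, -0.7, -0.4]
opening: 0.086
gripper_force: 0.0
```

Request:
servo_tool(moves=[{"grip":94,"delta_pos":[0,0,0],"turn":[0,0,0]},{"grip":94,"delta_pos":[0,0,-0.3],"turn":[0,0,0]},{"grip":94,"delta_pos":[0,0,-0.6],"turn":[0,0,0]},{"grip":94,"delta_pos":[0,0,-0.9],"turn":[0,0,0]},{"grip":94,"delta_pos":[0.3,0,-0.9],"turn":[0,0,0]}])

```text
clock: 19.4
tcp_pos: [0.5792, -0.1954, 0.1785]
tool_rot: [0.088, 0.996, 0.0, 0.0]
contact_force: [0.7, -1.2, 0.2]
opening: 0.0939
gripper_force: 0.0
```

Request:
servo_tool(moves=[{"grip":94,"delta_pos":[0.5,0,0],"turn":[0,0,0]},{"grip":94,"delta_pos":[0,0,0],"turn":[0,0,0]},{"grip":94,"delta_pos":[0,0,0],"turn":[0,0,0]}])

```text
clock: 19.77
tcp_pos: [0.5495, -0.19, 0.177]
tool_rot: [0.088, 0.996, 0.0, 0.0]
contact_force: [-0.4, 0.0, -1.1]
opening: 0.0941
gripper_force: 0.0
```

```bash
python3 - <<'E'
from h import *
s=manip.sense();p,d=eyes.snapshot("wrist");cv2.imwrite("pics/w7.png",p);T=cam2world("wrist",s);print(s["tcp_pos"],s["opening"])
e,m=sheetfit(p,T,(200,350,100,350),.026,(.3,.9))
rs=np.where(m.any(1))[0];a,b=rs[0]+6,rs[-1]-6
px=[(np.median(np.where(m[r])[0]),r) for r in np.linspace(a,b,6).astype(int)]
P=bydepth("wrist",px,d,T);J=R.from_euler("z",-JY,degrees=True).apply(P-JO)*1000;print(np.round(J,1))
print("ends jig",np.round(R.from_euler("z",-JY,degrees=True).apply(e-JO)*1000,1))
t,_=eyes.snapshot("top");cv2.imwrite("pics/top1.png",t)
z=np.load("top0.npz")["p"]
for n,(x,y) in dict(jar=(260,110),pen=(100,185),tile=(420,220)).items(): print(n,np.abs(t[y:y+65,x:x+60].astype(int)-z[y:y+65,x:x+60]).mean().round(2))
E
```

```text
[ 0.54954999 -0.19002923  0.17701091] 0.09407299168291187
rows 167 295 ends [[0.5153, -0.1836, 0.026], [0.6411, -0.206, 0.026]]
yaw -9.96 y at x0=0.582: -0.2250
yaw -10.31 y at x0=0.592: -0.1679
width 0.05795956580644473 mid at x=0.5821 y=-0.1955 yaw=-10.13
[[-49.    0.3  26. ]
 [-27.6   0.3  25.2]
 [ -5.5   0.3  24.8]
 [ 17.2   0.2  25. ]
 [ 40.8   0.2  25. ]
 [ 66.6   0.1  24.6]]
ends jig [[-54.9   0.4  26. ]
 [ 73.    0.1  26. ]]
jar 13.81
pen 15.14
tile 12.61
```

View pics/w7.png

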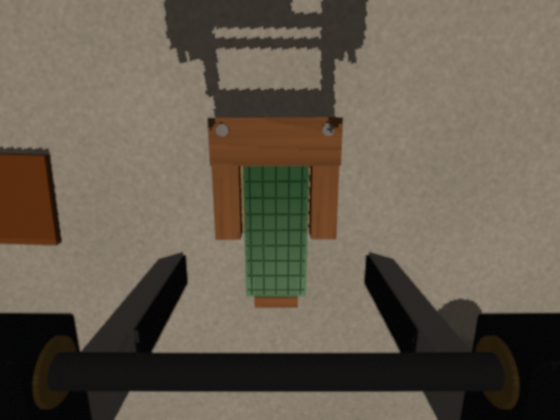

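The sheet lies level under the lip: its tail at row 296 is inside the stop at rows 297–306, it sits centred between the walls, and its depth height is 25 ± 0.5 mm along its length. Nothing else was touched, so I'm handing in.

```bash
python3 -c "
from h import *
print(manip.sign_off())"
```

```text
the job is handed in; nothing more can be done
None
```

The job is handed in at about 20 s: the smaller green sheet was drawn from the rack, laid flat on the bench, picked up again and seated flat in the jig between lip and end stop, then released. I planned no contact with the jar, pen or tile, and my before/after picture comparison of them was inconclusive.

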